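# Reload the thread rack in reverse order

## Robot

A 6-joint arm with a two-finger parallel gripper is mounted at the origin on the work surface. World frame = base frame: x ahead of the robot, y to its left, z up, the work surface at z = 0. Lengths are in mm, angles in rad, forces in N, time in s.
With the tool pointing down it reaches from about 400 to 925 mm from the base axis. Payload 12.5 kg.
Tool frame: the origin (TCP) lies on the centre line of the jaws, within the pads' length; the fingertips stand 17 mm ahead of it and the grasp point (between the pads) lies 2 mm behind it; x points along the fingers, y is the direction in which the jaws open and shut, and the axes are right-handed (so a half turn about x gives the same grasp; the last joint's range is limited). The gripper opens to 95 mm and grips with 3 to 60 N. Pads are 20 mm wide; open, the fingers measure 119 mm over their backs; the gripper's body (75 mm by 180 mm) begins 59 mm behind the grasp point.
Start: joints at [-0.106, 0.491, 1.559, -0, 1.092, -0.106], TCP at [625.016, 0.021, 231.661] pointing down, gripper open.
Joint ranges: [-3.1, 3.1], [-0.84, 2.19], [0.05, 2.79], [-1.13, 4.28], [0.06, 2.93], [-2.69, 2.69]. Speed limits (rad/s): [2.22, 2.22, 2.79, 3.14, 3.14, 3.14].

## Interface

Orientations are given as a unit quaternion [w, x, y, z].
In Python, from rig import telemetry, vision, finish_job, spotter gives the robot as it stands. The module is installed in compiled form; this text tells all that it offers.
- The arm moves only by the tool drive_tool, never from a script. Its argument "commands" is a list that holds one entry, the list of rows, each a list of 4 numbers: the shift along the tool's x, y, z in cm, then the turn about the tool's x in rad. In form: [[[dx, dy, dz, twist], ...]]. A call has 1 to 12 rows; each row is the pose to reach, as a shift and turn from the pose commanded when the call began, along the tool's axes at that moment; what a row does not reach only later rows make up. A row lasts 1/8 s, in which the tool goes at most 62.5 mm and 10.7 degrees, less where a joint would pass 70% of its speed; a pose out of reach is approached as far as the arm can. A call with a gripper value outside its range is refused whole. "gripper" is the closure, from 0 (fully open) to 1 (shut), set as the call begins (left out, the last holds). The fingers move at their own pace and stop on an object; the grip force is fixed at half the most. Time passes only in rows, so rows that repeat a pose let the fingers close. It gives the time, the measured TCP pose, the force and the opening at its end, in the units of the state.
- telemetry.get_obs(): the state, without advancing time (a new reading comes with each control period).
- vision.read_camera(name): name is "scene" or "side" or "wrist"; returns (picture, depth): 480x640x3 uint8, red, green, blue; 480x640 float32, mm along the optical axis (not along the pixel's ray), 0 where there is no reading.
- vision.get_calibration(name): a dict with "fx", "fy", "cx", "cy" (pixels), "k1" (the pictures are not rectified: a ray, as slopes to the right and down, at radius r is drawn at 1 + k1 r^2 times it, then the intrinsics apply), "cam_to_world" (4x4, takes a point from camera to world coordinates). Camera axes: x right, y down, z forward; pixel columns grow to the right and rows downward; lengths in mm; the calibration is good to about 2 mm. A picture is of the moment at which its call begins: read the wrist's pose just before it. get_calibration takes no time and is no camera call; for the wrist camera it gives the pose at the moment of the call.
- finish_job(): hands the job in, once; it reports no verdict.
Trained networks look in the newest picture that a camera, given by its name, has taken for a name from the list of things; names that differ only in an ending like _2 or _b are one class to them, and where a whole thing is asked for, a point or a joint stands for the part that bears it (a point fixed in the world has none). Each returns a list of dicts, best first, with "confidence" (0 to 1); they miss things now and then, are a little off and sometimes report something else, mostly with a low value. They report only what shows in the picture. A call takes as long as a camera call.
- spotter.recognise(camera, name): "bbox" ([left, top, width, height] as shares, 0 to 1, of the picture: columns of its width, rows of its height, round what is visible of it).
- spotter.silhouettes(camera, name): "region" (480x640 bool, what is visible of it) and "bbox" ([left, top, width, height] as shares, 0 to 1, of the picture: columns of its width, rows of its height, round what is visible of it).
- spotter.pinpoint(camera, name): "centre" ([column, row] as shares, 0 to 1, of the picture: columns of its width, rows of its height: a listed point, or the origin of a listed thing).
The state is a dict: "time_s": time; "joint_pos": joint angles; "joint_vel": joint speeds; "effort": joint torques, N m; "ee_pos": TCP position; "orientation": TCP orientation; "force": force on the tool from outside, world axes, zero at the start; "wrist_torque": the same for the moment, N m; "width": finger opening in mm.
Only numpy, scipy, OpenCV 4.12 (cv2) and the standard library are available. Lean on these libraries where they do the work, as an engineer would, in place of code of your own. Each camera call takes 0.05 s, during which the arm holds its last target.

## Task

Move the four thread spools from the wooden rack to the white rack, one to each compartment, in reverse order as counted from the racks' pink end blocks: the spool that stands next to the wooden rack's pink block goes into the compartment farthest from the white rack's pink block, the next one into the next compartment, and so on, so that the last spool ends up next to the white rack's pink block. Leave every spool standing upright on the floor of its compartment.

Things in the scene. Friction and masses are not known exactly. Their poses are not given: they have to be found in the camera images.
- spool_red_center (a point): red thread spool, a solid cylinder 42 mm in diameter and 70 mm tall, about 70 g, standing upright in one compartment of the wooden rack. This point is its centre, half-way up, 35 mm above its underside; z is the spool's axis.
- spool_yellow_center (a point): yellow thread spool, a solid cylinder 42 mm in diameter and 70 mm tall, about 70 g, standing upright in one compartment of the wooden rack. This point is its centre, half-way up, 35 mm above its underside; z is the spool's axis.
- spool_green_center (a point): green thread spool, a solid cylinder 42 mm in diameter and 70 mm tall, about 70 g, standing upright in one compartment of the wooden rack. This point is its centre, half-way up, 35 mm above its underside; z is the spool's axis.
- spool_blue_center (a point): blue thread spool, a solid cylinder 42 mm in diameter and 70 mm tall, about 70 g, standing upright in one compartment of the wooden rack. This point is its centre, half-way up, 35 mm above its underside; z is the spool's axis.
- card_red: red colour card, 58 x 58 x 2 mm, fixed on the floor of the wooden rack's compartment where the red spool stands at the start; it stays there and records the old order (the blue spool stands on a blue card likewise). Origin: centre of its underside, 6 mm above the table; x along the wooden rack's row (either sense).
- card_yellow: yellow colour card, 58 x 58 x 2 mm, fixed on the floor of the wooden rack's compartment where the yellow spool stands at the start; it stays there and records the old order (the blue spool stands on a blue card likewise). Origin: centre of its underside, 6 mm above the table; x along the wooden rack's row (either sense).
- card_green: green colour card, 58 x 58 x 2 mm, fixed on the floor of the wooden rack's compartment where the green spool stands at the start; it stays there and records the old order (the blue spool stands on a blue card likewise). Origin: centre of its underside, 6 mm above the table; x along the wooden rack's row (either sense).
- rack_white: white rack, fixed, empty: a low tray 340 (x) x 80 mm with a row of four open compartments. Origin: centre of its underside, on the table; x along the row, z up. Compartment centres at x = -99, -33, 33, 99 mm, y = 0, marked by grey discs; each 62 x 64 mm inside, floor 6 mm, rims and 4 mm dividers 14 mm above the table. The wooden rack has the same shape; the racks stand left and right.
- pink_white: pink end block of the white rack, 20 (x, along the row) x 60 x 30 mm, fixed on the rack 154 mm from its centre, at either end of the row; the other end has a lower white block. Origin: centre of its underside, 6 mm above the table. The nearest compartment's centre is 55 mm from it, the others follow every 66 mm.
- pink_wood: pink end block of the wooden rack, 20 (x, along the row) x 60 x 30 mm, fixed on the rack 154 mm from its centre, at either end of the row; the other end has a lower pale wooden block. Origin: centre of its underside, 6 mm above the table. The nearest compartment's centre is 55 mm from it, the others follow every 66 mm.

How it is judged (in metres and radians):
At the end, for the whole second after the job is handed in: One spool in each white compartment, in the reverse of the old order (both counted from the pink blocks); each upright within 0.1 rad, centre 37-45 mm above the rack's underside, within 13 mm across the row and 14 mm along it of the compartment's centre, slower than 20 mm/s (((horizontal distance between spool_red_center and pink_white between 0.239 and 0.267 m and horizontal distance between card_red and pink_wood between 0.035 and 0.075 m) or (horizontal distance between spool_red_center and pink_white between 0.173 and 0.201 m and horizontal distance between card_red and pink_wood between 0.101 and 0.141 m) or (horizontal distance between spool_red_center and pink_white between 0.107 and 0.135 m and horizontal distance between card_red and pink_wood between 0.167 and 0.207 m) or (horizontal distance between spool_red_center and pink_white between 0.041 and 0.069 m and horizontal distance between card_red and pink_wood between 0.233 and 0.273 m)) and y of spool_red_center in the frame of rack_white between -0.013 and 0.013 m and z of spool_red_center in the frame of rack_white between 0.037 and 0.045 m and angle between each of spool_red_center, spool_yellow_center, spool_green_center, spool_blue_center's own z axis and vertical below 0.1 rad and linear speed of each of spool_red, spool_yellow, spool_green, spool_blue below 0.02 m/s and ((horizontal distance between spool_yellow_center and pink_white between 0.239 and 0.267 m and horizontal distance between card_yellow and pink_wood between 0.035 and 0.075 m) or (horizontal distance between spool_yellow_center and pink_white between 0.173 and 0.201 m and horizontal distance between card_yellow and pink_wood between 0.101 and 0.141 m) or (horizontal distance between spool_yellow_center and pink_white between 0.107 and 0.135 m and horizontal distance between card_yellow and pink_wood between 0.167 and 0.207 m) or (horizontal distance between spool_yellow_center and pink_white between 0.041 and 0.069 m and horizontal distance between card_yellow and pink_wood between 0.233 and 0.273 m)) and y of spool_yellow_center in the frame of rack_white between -0.013 and 0.013 m and z of spool_yellow_center in the frame of rack_white between 0.037 and 0.045 m and ((horizontal distance between spool_green_center and pink_white between 0.239 and 0.267 m and horizontal distance between card_green and pink_wood between 0.035 and 0.075 m) or (horizontal distance between spool_green_center and pink_white between 0.173 and 0.201 m and horizontal distance between card_green and pink_wood between 0.101 and 0.141 m) or (horizontal distance between spool_green_center and pink_white between 0.107 and 0.135 m and horizontal distance between card_green and pink_wood between 0.167 and 0.207 m) or (horizontal distance between spool_green_center and pink_white between 0.041 and 0.069 m and horizontal distance between card_green and pink_wood between 0.233 and 0.273 m)) and y of spool_green_center in the frame of rack_white between -0.013 and 0.013 m and z of spool_green_center in the frame of rack_white between 0.037 and 0.045 m and (horizontal distance between spool_blue_center and pink_white between 0.239 and 0.267 m or horizontal distance between spool_blue_center and pink_white between 0.173 and 0.201 m or horizontal distance between spool_blue_center and pink_white between 0.107 and 0.135 m or horizontal distance between spool_blue_center and pink_white between 0.041 and 0.069 m) and y of spool_blue_center in the frame of rack_white between -0.013 and 0.013 m and z of spool_blue_center in the frame of rack_white between 0.037 and 0.045 m); the robot touches nothing.
It also fails if it takes over 134 s, if anything falls off the work surface, if the arm or the gripper's body presses on something with over 40 N, if the wrist force passes 120 N, or if a joint passes its speed limit or range.

## Working session

There is one attempt and no reset: what is moved stays moved. The work goes in short steps, Python scripts to look and compute and a tool call to move; the robot and the scene stay as the last step left them, time stands still between calls to the robot, and variables do not carry over. Pictures are saved under pics/ and viewed, and the job is handed in when it is done.

Besides the shell and the picture viewer there is one more tool, called after "Request:" as name([rows], argument=value, ...), one row to a line, values as JSON. drive_tool: Moves the arm, as the interface text tells. Its arguments: {"type":"object","properties":{"commands":{"type":"array","items":{"type":"array","items":{"type":"array","items":{"type":"number"}}}},"gripper":{"type":"number"}},"required":["commands"]}

```bash
mkdir -p pics; ls; python3 - <<'E'
from rig import telemetry, vision
import cv2, json
o=telemetry.get_obs(); print(o)
for n in ["scene","side"]:
    p,d=vision.read_camera(n); cv2.imwrite(f"pics/{n}0.png",p[:,:,::-1]); print(n,vision.get_calibration(n))
E
```

```text
pics
{'time_s': 0.0, 'joint_pos': array([-1.05610797e-01,  4.91548610e-01,  1.55946030e+00,  1.57970751e-05,
        1.09171775e+00, -1.05562140e-01]), 'joint_vel': array([ 0.00110342,  0.00071785, -0.00024356, -0.00057413,  0.00097172,
        0.00102781]), 'effort': array([-9.52334158e-04, -6.12640929e+01, -2.58175153e+01,  6.92750537e-02,
        4.83079045e-02, -1.38641695e-05]), 'ee_pos': array([6.24765120e+02, 4.44663712e-02, 2.31064811e+02]), 'orientation': array([ 0.49967102,  0.49976572,  0.50030085, -0.5002621 ]), 'force': array([ 0.26554413, -0.38126728,  0.2696398 ]), 'wrist_torque': array([-0.02376597,  0.02435775,  0.01213848]), 'width': 95.03485433753957}
scene {'fx': 561.4960862525905, 'fy': 561.4960862525905, 'cx': 317.96187771781655, 'cy': 234.1494139359907, 'k1': -0.15582024514625945, 'cam_to_world': array([[ 1.84233022e-01,  8.29624151e-01, -5.27050245e-01,
         1.04172073e+03],
       [ 9.82764848e-01, -1.47187466e-01,  1.11844103e-01,
        -1.21101738e+02],
       [ 1.52133796e-02, -5.38571831e-01, -8.42442245e-01,
         8.55009036e+02],
       [ 0.00000000e+00,  0.00000000e+00,  0.00000000e+00,
         1.00000000e+00]])}
side {'fx': 433.56070252149345, 'fy': 433.56070252149345, 'cx': 328.0150779325232, 'cy': 243.28362155363482, 'k1': 0.0028620278460969027, 'cam_to_world': array([[-9.61845873e-01, -1.68920822e-01,  2.15216801e-01,
         3.87930871e+02],
       [-2.72768584e-01,  5.31094933e-01, -8.02206627e-01,
         5.16348059e+02],
       [ 2.12088502e-02, -8.30303516e-01, -5.56907763e-01,
         4.37580617e+02],
       [ 0.00000000e+00,  0.00000000e+00,  0.00000000e+00,
         1.00000000e+00]])}
```

View pics/scene0.png

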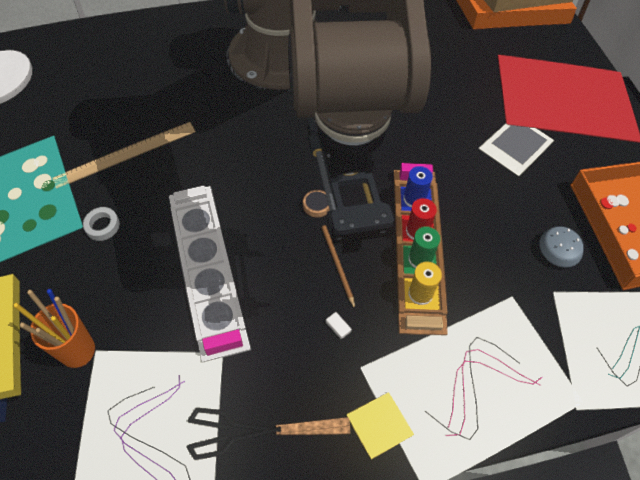

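View pics/side0.png

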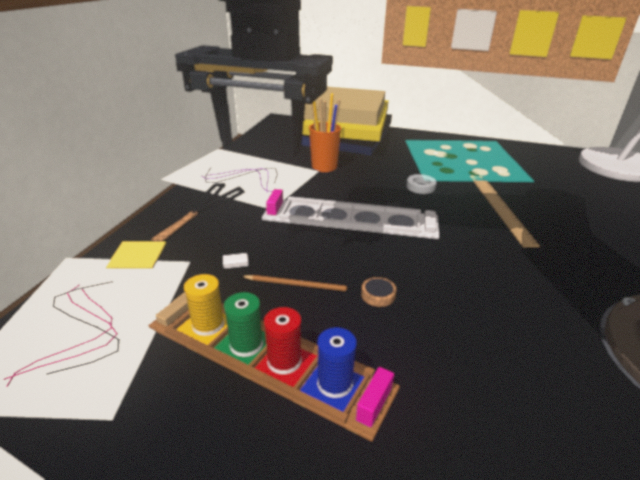

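```bash
cat > h.py <<'E'
import numpy as np, cv2
from rig import telemetry, vision, spotter
def cal(n):
    c=vision.get_calibration(n); K=np.array([[c['fx'],0,c['cx']],[0,c['fy'],c['cy']],[0,0,1]]); return K,np.array([c['k1'],0,0,0,0.]),c['cam_to_world']
def slopes(uv,C): return cv2.undistortPoints(np.asarray(uv,float).reshape(-1,1,2),C[0],C[1]).reshape(-1,2)
def onplane(uv,C,z):
    s=slopes(uv,C); r=np.c_[s,np.ones(len(s))]@C[2][:3,:3].T; o=C[2][:3,3]
    return o+r*((z-o[2])/r[:,2])[:,None]
def cloud(d,C):
    v,u=np.mgrid[0:480,0:640]; s=slopes(np.stack([u,v],-1),C).reshape(480,640,2)
    P=np.dstack([s*d[...,None],d])@C[2][:3,:3].T+C[2][:3,3]; P[d<=0]=np.nan; return P
E
python3 - <<'E'
from h import *
for n in ["scene","side"]:
    p,d=vision.read_camera(n); C=cal(n); P=cloud(d,C); hsv=cv2.cvtColor(p,cv2.COLOR_RGB2HSV)
    tbl=P[200:440,:,2]; print(n,'P table z median',np.nanmedian(P[...,2]))
    np.savez(f"{n}.npz",p=p,d=d,P=P)
    for nm in ["spool_blue_center","spool_red_center","spool_green_center","spool_yellow_center"]:
        r=spotter.silhouettes(n,nm); 
        if not r: print(nm,'none'); continue
        m=r[0]['region']; Q=P[m]; Q=Q[~np.isnan(Q[:,0])]; zt=np.percentile(Q[:,2],97); T=Q[(Q[:,2]>zt-5)]
        # min enclosing circle of top in xy
        c,rad=cv2.minEnclosingCircle(T[:,:2].astype(np.float32))
        pp=spotter.pinpoint(n,nm); q=onplane([np.array(pp[0]['centre'])*[640,480]],C,43)[0] if pp else None
        print(nm,round(r[0]['confidence'],2),'n',len(T),'zt',zt.round(1),'mean',T.mean(0).round(1),'circ',np.round(c,1),round(rad,1),'pin',q)
    for nm,z in [("pink_white",6),("pink_wood",6),("rack_white",0),("card_red",6),("card_yellow",6),("card_green",6)]:
        pp=spotter.pinpoint(n,nm); print(nm,[(onplane([np.array(q['centre'])*[640,480]],C,z)[0].round(1),round(q['confidence'],2)) for q in pp[:2]])
    # pink by colour
    m=cv2.inRange(hsv,(145,120,80),(170,255,255)); k,l,st,ce=cv2.connectedComponentsWithStats(m)
    for i in range(1,k):
        if st[i,4]>100:
            Q=P[l==i]; Q=Q[Q[:,2]>31]; print('pinktop',ce[i],len(Q),np.nanmean(Q,0).round(1), np.round(cv2.minAreaRect(Q[:,:2].astype(np.float32)),1) if 0 else cv2.minAreaRect(Q[:,:2].astype(np.float32)))
    if 1:
        r=spotter.silhouettes(n,"rack_white"); 
        if r:
            m=r[0]['region']; g=cv2.cvtColor(p,cv2.COLOR_RGB2GRAY); Q=P[m]; print('rack minrect', cv2.minAreaRect(Q[Q[:,2]>8][:,:2].astype(np.float32)))
            mm=(cv2.morphologyEx(m.astype(np.uint8),cv2.MORPH_CLOSE,np.ones((9,9)))>0)&(g<135)&(hsv[...,1]<80)
            mm=cv2.morphologyEx(mm.astype(np.uint8),cv2.MORPH_OPEN,np.ones((5,5)))
            k,l,st,ce=cv2.connectedComponentsWithStats(mm)
            for i in range(1,k):
                if st[i,4]>60: print('disc',ce[i].round(1),st[i],onplane([ce[i]],C,6)[0].round(1))
E
```

```text
scene P table z median 1.2878089516934779
spool_blue_center 0.95 n 389 zt 80.9 mean [467.3 184.   78.7] circ [486.1 173.2] 45.8 pin None
spool_red_center 0.6 n 416 zt 80.6 mean [537.3 169.9  78.6] circ [550.4 163.7] 37.9 pin [658.67143813 143.7810912   43.        ]
spool_green_center 0.86 n 466 zt 80.5 mean [594.7 158.3  78.4] circ [608.9 151.1] 37.5 pin [591.07531824 161.97486607  43.        ]
spool_yellow_center 0.97 n 492 zt 81.2 mean [658.7 139.9  79.1] circ [658.6 141.3] 22.5 pin [659.55165137 142.19777021  43.        ]
pink_white [(array([ 690.8, -192.8,    6. ]), 0.69)]
pink_wood [(array([424. , 194.5,   6. ]), 0.49), (array([511.7, 189.2,   6. ]), 0.31)]
rack_white [(array([ 535.8, -213.4,    0. ]), 0.91)]
card_red [(array([538.8, 168.8,   6. ]), 0.52)]
card_yellow [(array([657.8, 139.6,   6. ]), 0.57), (array([ 688.4, -196. ,    6. ]), 0.28)]
card_green [(array([597.3, 154.3,   6. ]), 0.59)]
pinktop [411.52873563 168.76245211] 171 [412.9 192.5  37.8] ((430.8462829589844, 195.74607849121094), (59.54590606689453, 54.53828811645508), 78.80589294433594)
pinktop [222.07716049 341
[... 1120 characters left out ...]
 0.75)]
pink_wood [(array([413.8, 199.9,   6. ]), 0.74)]
rack_white [(array([ 536.5, -214. ,    0. ]), 0.74)]
card_red [(array([529.7, 170.2,   6. ]), 0.73)]
card_yellow [(array([660.3, 140.4,   6. ]), 0.94)]
card_green [(array([597.9, 160.3,   6. ]), 0.75)]
pinktop [273.98615917 201.92387543] 144 [ 689.7 -191.2   34.3] ((690.214599609375, -193.68316650390625), (18.45846939086914, 55.606266021728516), 7.467411994934082)
pinktop [374.38948995 395.85548686] 828 [413.3 201.3  34.5] ((413.3642883300781, 199.3533477783203), (61.22105407714844, 20.57015609741211), 76.69974517822266)
rack minrect ((690.3739624023438, -195.58132934570312), (19.793190002441406, 61.357879638671875), 4.912842273712158)
```

```bash
cat >> h.py <<'E'
from scipy.spatial.transform import Rotation as R
def pose():
    o=telemetry.get_obs(); q=o['orientation']; return o,np.array(o['ee_pos']),R.from_quat([q[1],q[2],q[3],q[0]]).as_matrix()
def plan(x,y,z,yaw):
    o,p,M=pose(); ya=np.degrees(np.arctan2(M[1,1],M[0,1])); 
    d=M.T@(np.array([x,y,z])-p)/10; t=-np.radians(yaw-ya)
    print('at',p.round(1),'yaw',ya.round(2),'tilt',np.degrees(np.arccos(-M[2,0])).round(2),'w',round(o['width'],1),'j6',o['joint_pos'][5].round(2),'t',o['time_s'],'-> cm',d.round(2),'twist',round(t,3))
E
python3 -c "
from h import *
plan(465.5,184,150,77.2)"
```

```text
at [625.    0.  231.7] yaw -0.0 tilt 0.01 w 94.7 j6 -0.11 t 1.7 -> cm [  8.17 -15.95 -18.4 ] twist -1.347
```

Request:
drive_tool([
  [[0.9,-1.8,-2.0,-0.15],[1.8,-3.6,-4.1,-0.3],[2.7,-5.3,-6.1,-0.45],[3.6,-7.1,-8.2,-0.6],[4.5,-8.9,-10.2,-0.75],[5.4,-10.6,-12.3,-0.9],[6.3,-12.4,-14.3,-1.05],[7.3,-14.2,-16.4,-1.2],[8.17,-15.95,-18.4,-1.347],[8.17,-15.95,-18.4,-1.347],[8.17,-15.95,-18.4,-1.347],[8.17,-15.95,-18.4,-1.347]],
], gripper=0)

```text
time_s: 3.2
ee_pos: [466.3, 183.5, 150.2]
orientation: [0.703, 0.08, 0.702, -0.08]
force: [0.1, -0.2, 0.6]
width: 95.0
```

```bash
python3 -c "
from h import *
plan(465.5,184,45,77.2)
for n in ['wrist','scene','side']:
    p,d=vision.read_camera(n); cv2.imwrite(f'pics/{n}1.png',p[:,:,::-1])
    if n=='wrist': C=cal(n);print(C); np.savez('wrist.npz',p=p,d=d,P=cloud(d,C))
"
```

```text
at [466.3 183.5 150.2] yaw 77.05 tilt 0.05 w 95.0 j6 -1.1 t 3.2 -> cm [10.52  0.03 -0.09] twist -0.003
(array([[419.22111584,   0.        , 319.06444028],
       [  0.        , 419.22111584, 250.70453886],
       [  0.        ,   0.        ,   1.        ]]), array([-0.08562036,  0.        ,  0.        ,  0.        ,  0.        ]), array([[ 2.24352480e-01,  9.30893492e-01,  2.88276379e-01,
         3.85067937e+02],
       [ 9.74508061e-01, -2.14328384e-01, -6.63127606e-02,
         2.00905540e+02],
       [ 5.56931581e-05,  2.95805088e-01, -9.55248317e-01,
         3.04357546e+02],
       [ 0.00000000e+00,  0.00000000e+00,  0.00000000e+00,
         1.00000000e+00]]))
```

View pics/wrist1.png

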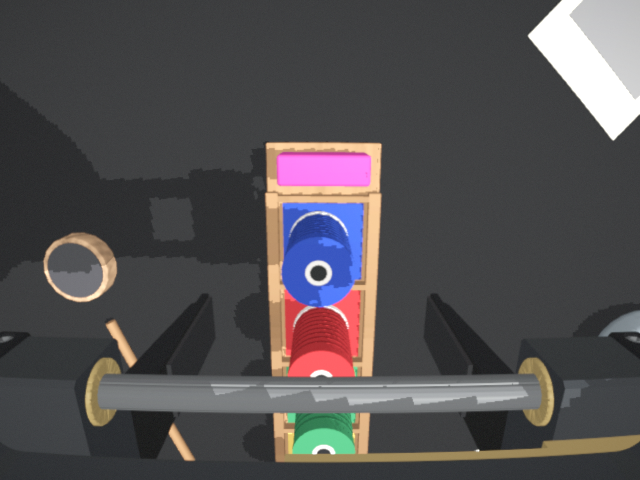

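View pics/side1.png

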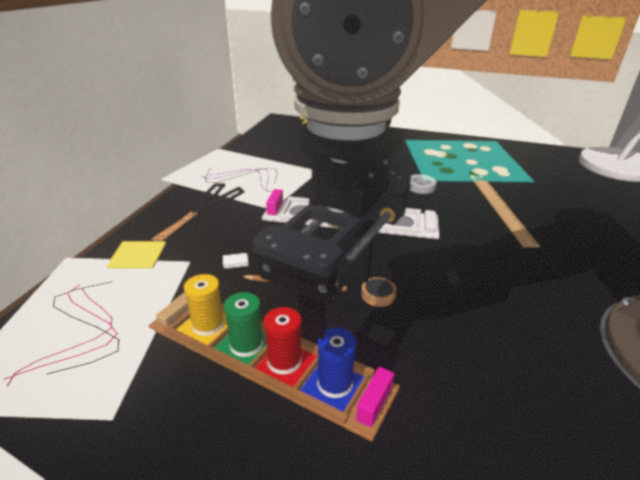

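Wrist picture: the blue spool's top (centre hole at about (318,272)) lies between the open fingers. The red top (321,378) and the pink block (323,169) also show.

```bash
python3 -c "
from h import *
C=cal('wrist'); f=np.load('wrist.npz'); P=f['P']
print(onplane([[318,272],[321,378],[324,453]],C,78).round(1)); print('pink top',onplane([[323.5,169]],C,36).round(1), P[160:178,290:360].reshape(-1,3).mean(0))
m=(P[...,2]>73)&(P[...,2]<85)
m[340:]=0; T=P[m]; print(len(T),cv2.minEnclosingCircle(T[:,:2].astype('float32')),T.mean(0))
"
```

```text
[[465.4 181.8  78. ]
 [535.1 167.7  78. ]
 [594.4 156.3  78. ]]
pink top [[413.6 197.2  36. ]] [nan nan nan]
4248 ((465.4076232910156, 181.80995178222656), 21.68523597717285) [464.57822795 182.24745754  79.22073706]
```

```bash
python3 -c "
from h import *
plan(465.4,182.1,45,77)"
```

```text
at [465.9 183.6 150.1] yaw 77.09 tilt 0.03 w 95.0 j6 -1.1 t 3.35 -> cm [10.51 -0.16 -0.02] twist 0.002
```

Request:
drive_tool([
  [[2.6,-0.15,-0.02,0],[5.2,-0.15,-0.02,0],[7.8,-0.15,-0.02,0],[9.2,-0.15,-0.02,0],[10.5,-0.15,-0.02,0],[10.5,-0.15,-0.02,0]],
])

```text
time_s: 4.1
ee_pos: [464.9, 182.5, 44.5]
orientation: [0.702, 0.079, 0.703, -0.079]
force: [0.1, 0.2, 0.8]
width: 95.0
```

Request:
drive_tool([
  [[0,0,0,0],[0,0,0,0],[0,0,0,0],[0,0,0,0],[0,0,0,0],[0,0,0,0],[0,0,0,0],[0,0,0,0]],
], gripper=1)

```text
time_s: 5.1
ee_pos: [465.0, 182.6, 45.0]
orientation: [0.703, 0.079, 0.703, -0.079]
force: [0.5, 1.1, -0.3]
width: 41.5
```

Request:
drive_tool([
  [[-1,0,0,0],[-3,0,0,0],[-6,0,0,0],[-9,0,0,0],[-11,0,0,0],[-11,0,0,0],[-11,0,0,0]],
], gripper=1)

```text
time_s: 5.98
ee_pos: [464.7, 182.5, 154.5]
orientation: [0.703, 0.079, 0.703, -0.079]
force: [-0.6, 0.1, -0.6]
width: 41.6
```

```bash
python3 -c "
from h import *
plan(441.7,-225,150,97.04)
p,d=vision.read_camera('wrist'); cv2.imwrite('pics/wrist2.png',p[:,:,::-1])"
```

```text
at [464.7 182.5 154.5] yaw 77.18 tilt 0.03 w 41.6 j6 -1.11 t 5.975 -> cm [  0.46 -40.24   6.81] twist -0.347
```

View pics/wrist2.png

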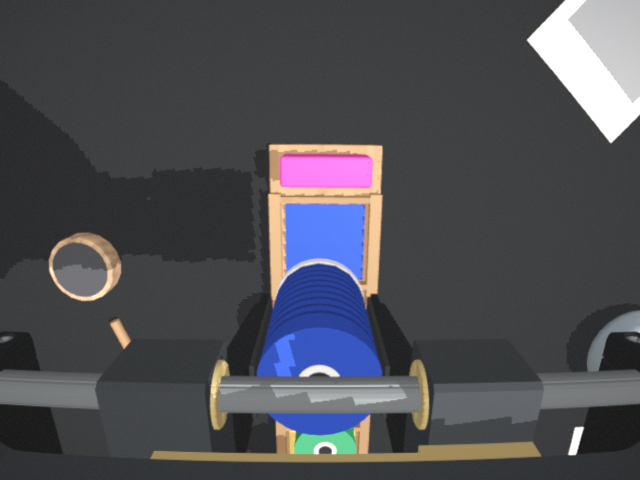

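The blue spool is held upright between the pads. Its blue card shows at about (325,240), so the compartment is empty. Next I carry it over the white rack.

Request:
drive_tool([
  [[0,-3,0.5,-0.03],[0,-7,1.2,-0.06],[0,-11,1.9,-0.1],[0,-15,2.5,-0.13],[0,-19,3.2,-0.17],[0,-23.5,4.0,-0.2],[0,-28,4.8,-0.24],[0,-32.5,5.5,-0.28],[0,-36.5,6.2,-0.32],[0,-39,6.6,-0.34],[0,-40.2,6.8,-0.347],[0,-40.2,6.8,-0.347]],
])

```text
time_s: 7.52
ee_pos: [441.8, -224.4, 154.4]
orientation: [0.706, -0.043, 0.706, 0.043]
force: [-0.1, 0.2, -0.4]
width: 41.6
```

```bash
python3 -c "
from h import *
plan(441.7,-225,46,97.04)
C=cal('wrist');p,d=vision.read_camera('wrist'); cv2.imwrite('pics/wrist3.png',p[:,:,::-1]); np.savez('wrist3.npz',p=p,d=d,P=cloud(d,C),c2w=C[2])
p,d=vision.read_camera('scene'); cv2.imwrite('pics/scene3.png',p[:,:,::-1])"
```

```text
at [ 441.8 -224.4  154.4] yaw 97.0 tilt 0.06 w 41.6 j6 -2.3 t 7.525 -> cm [ 1.084e+01 -6.000e-02 -1.000e-02] twist -0.001
```

View pics/wrist3.png

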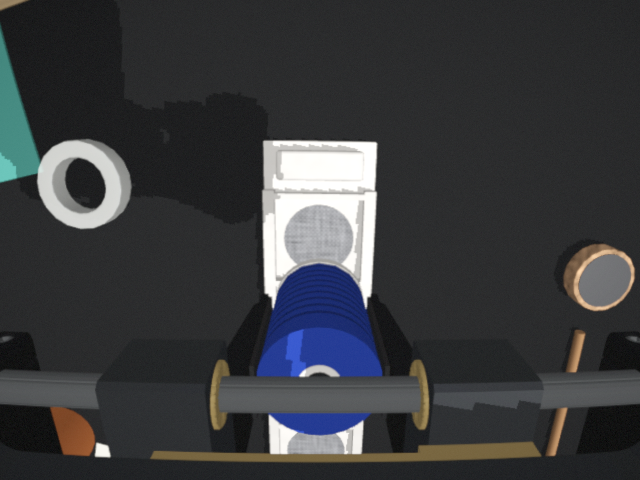

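View pics/scene3.png

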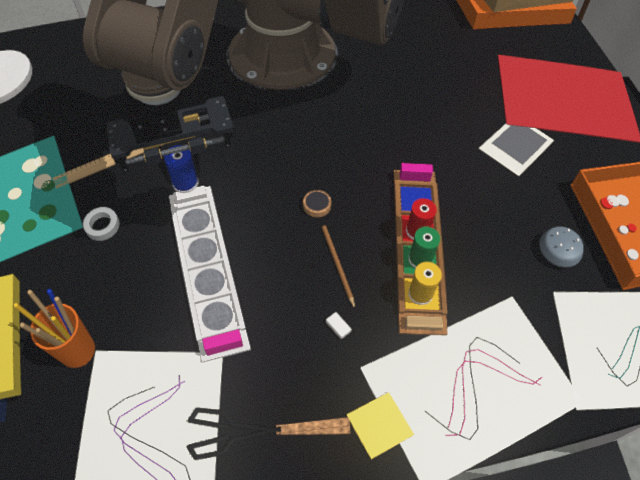

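The wrist picture shows the first grey disc ahead of the held spool at about (319,237), with the rack's edges at columns 263 to 376. I'll check the disc's world position.

```bash
python3 -c "
from h import *
C=cal('wrist'); f=np.load('wrist3.npz'); p=f['p']; g=cv2.cvtColor(p,cv2.COLOR_RGB2GRAY)
sub=((g[203:268,280:358]>90)&(g[203:268,280:358]<195)).astype('uint8'); sub=cv2.morphologyEx(sub,cv2.MORPH_OPEN,np.ones((5,5)))
k,l,st,ce=cv2.connectedComponentsWithStats(sub)
for i in range(1,k):
  if st[i,4]>500: print(st[i],ce[i]+[280,203])
print(onplane([[319,237]],C,6).round(1))
# edges at row 300ish: rack rim edges at 14 mm
print('sides',onplane([[263,191],[377,191]],C,14).mean(0), 'far end corners',onplane([[264,142],[377,142]],C,6))
# block top white
"
```

```text
[   5    2   68   63 3407] [318.26768418 236.75110068]
[[ 441.6 -225.1    6. ]]
sides [ 405.86941897 -228.83469811   14.        ] far end corners [[ 377.43498983 -272.12793443    6.        ]
 [ 367.65813332 -193.05830313    6.        ]]
```

Request:
drive_tool([
  [[3,-0.06,0,0],[6,-0.06,0,0],[8.5,-0.06,0,0],[10,-0.06,0,0],[10.6,-0.06,0,0],[10.9,-0.06,0,0],[11.1,-0.06,0,0],[11.1,-0.06,0,0]],
])

```text
time_s: 8.62
ee_pos: [442.3, -225.2, 44.3]
orientation: [0.706, -0.044, 0.706, 0.043]
force: [1.0, 0.1, -1.0]
width: 41.7
```

Request:
drive_tool([
  [[0,0,0,0],[0,0,0,0],[0,0,0,0],[0,0,0,0],[0,0,0,0],[0,0,0,0],[0,0,0,0],[0,0,0,0]],
], gripper=0)

```text
time_s: 9.62
ee_pos: [442.2, -225.1, 43.9]
orientation: [0.706, -0.044, 0.706, 0.044]
force: [0.1, -0.1, -0.0]
width: 94.8
```

Request:
drive_tool([
  [[-2,0,0,0],[-5,0,0,0],[-8,0,0,0],[-10.5,0,0,0],[-10.5,0,0,0]],
], gripper=0)

```text
time_s: 10.25
ee_pos: [442.7, -225.4, 150.3]
orientation: [0.707, -0.044, 0.705, 0.043]
force: [-0.1, 0.5, -0.2]
width: 94.9
```

```bash
python3 -c "
from h import *
plan(535,168.5,150,77.2)
C=cal('wrist');p,d=vision.read_camera('wrist'); cv2.imwrite('pics/wrist4.png',p[:,:,::-1]); P=cloud(d,C)
m=(P[...,2]>71)&(P[...,2]<85)
m[340:]=0; T=P[m]; print(len(T),cv2.minEnclosingCircle(T[:,:2].astype('float32')),T.mean(0))
"
```

```text
at [ 442.7 -225.4  150.3] yaw 97.06 tilt 0.19 w 94.9 j6 -2.3 t 10.25 -> cm [-2.000e-02  3.796e+01  1.400e+01] twist 0.347
4169 ((442.9718322753906, -226.58132934570312), 21.833383560180664) [ 441.73818643 -226.45409993   77.28276454]
```

View pics/wrist4.png

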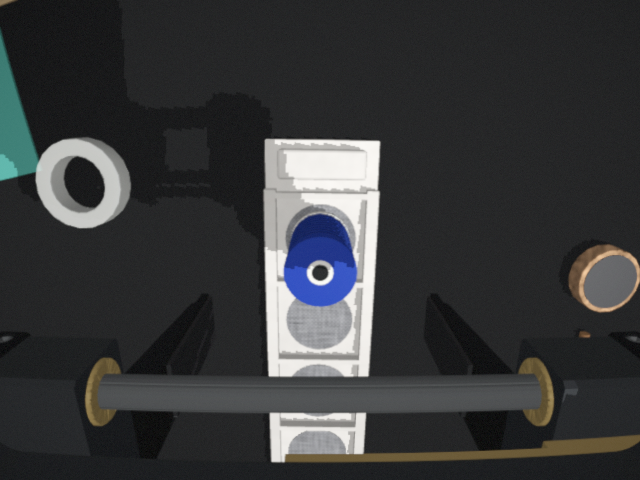

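The blue spool stands upright in the white compartment farthest from pink, with its top centre at (319,271), about 1.5 mm from the disc's centre. Next is red.

Request:
drive_tool([
  [[0,3,1.1,0.03],[0,7,2.6,0.06],[0,11,4.1,0.1],[0,15,5.5,0.13],[0,19,7.0,0.17],[0,23,8.5,0.2],[0,27,10.0,0.24],[0,31,11.4,0.28],[0,34.5,12.7,0.32],[0,37,13.7,0.34],[0,37.96,14.0,0.347],[0,37.96,14.0,0.347]],
])

```text
time_s: 11.8
ee_pos: [534.0, 168.8, 148.1]
orientation: [0.702, 0.078, 0.703, -0.079]
force: [-0.0, -0.3, 0.8]
width: 95.2
```

```bash
cat > look.py <<'E'
from h import *
import sys
a=list(map(float,sys.argv[1:6])); 
C=cal('wrist');p,d=vision.read_camera('wrist'); cv2.imwrite(f'pics/{sys.argv[6]}.png',p[:,:,::-1]); P=cloud(d,C)
X=P-np.array([a[0],a[1],0]); m=(P[...,2]>71)&(P[...,2]<86)&(np.hypot(X[...,0],X[...,1])<32)
T=P[m]; c=(T[:,:2].max(0)+T[:,:2].min(0))/2 if len(T) else None; print(len(T),cv2.minEnclosingCircle(T[:,:2].astype('float32')) if len(T) else None)
plan(a[0],a[1],a[2],a[3])
E
python3 look.py 535 168.5 45 77 0 wrist5
```

```text
4315 ((536.2135620117188, 167.780029296875), 21.8128719329834)
at [534.  168.3 148.3] yaw 77.2 tilt 0.07 w 95.0 j6 -1.16 t 11.85 -> cm [10.33  0.05  0.1 ] twist 0.003
```

View pics/wrist5.png

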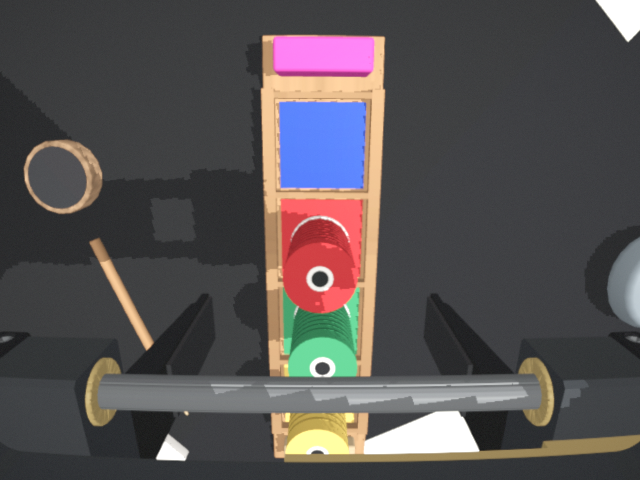

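Red's top centre is at (319,278), i.e. world (536,168). The gap to green is clear of the fingers.

Request:
drive_tool([
  [[2.6,0,0.2,0],[5.2,0,0.2,0],[7.8,0,0.2,0],[9.2,0,0.2,0],[10.35,0,0.2,0],[10.35,0,0.2,0]],
])

```text
time_s: 12.6
ee_pos: [536.3, 168.1, 45.1]
orientation: [0.702, 0.079, 0.703, -0.079]
force: [0.3, -0.1, -0.3]
width: 94.7
```

Request:
drive_tool([
  [[0,0,0,0],[0,0,0,0],[0,0,0,0],[0,0,0,0],[0,0,0,0],[0,0,0,0],[0,0,0,0],[0,0,0,0]],
], gripper=1)

```text
time_s: 13.6
ee_pos: [536.4, 168.4, 45.5]
orientation: [0.703, 0.079, 0.703, -0.079]
force: [-0.1, -0.7, 1.4]
width: 42.0
```

Request:
drive_tool([
  [[-1,0,0,0],[-3,0,0,0],[-6,0,0,0],[-9,0,0,0],[-11,0,0,0],[-11,0,0,0],[-11,0,0,0]],
], gripper=1)

```text
time_s: 14.48
ee_pos: [536.0, 168.3, 154.9]
orientation: [0.702, 0.079, 0.703, -0.079]
force: [-0.1, -0.2, -0.7]
width: 41.5
```

```bash
python3 -c "
from h import *
plan(506.6,-216.8,154,97.04)"
```

```text
at [536.  168.3 154.9] yaw 77.18 tilt 0.04 w 41.5 j6 -1.16 t 14.475 -> cm [  0.1  -38.21   5.68] twist -0.347
```

Request:
drive_tool([
  [[0,-3,0.4,-0.03],[0,-7,1.0,-0.06],[0,-11,1.6,-0.1],[0,-15,2.2,-0.13],[0,-19,2.8,-0.17],[0,-23,3.4,-0.2],[0,-27,4.0,-0.24],[0,-31,4.6,-0.28],[0,-34.5,5.1,-0.32],[0,-37,5.5,-0.34],[0,-38.2,5.7,-0.347],[0,-38.2,5.7,-0.347]],
])

```text
time_s: 15.98
ee_pos: [507.0, -216.8, 154.8]
orientation: [0.706, -0.043, 0.706, 0.043]
force: [-0.0, 0.4, -0.0]
width: 41.3
```

```bash
python3 look.py 506.6 -216.8 43.8 97.04 0 wrist6
```

```text
0 None
at [ 507.  -216.2  155. ] yaw 97.03 tilt 0.06 w 41.7 j6 -2.22 t 16.025 -> cm [11.12 -0.06 -0.04] twist -0.0
```

View pics/wrist6.png

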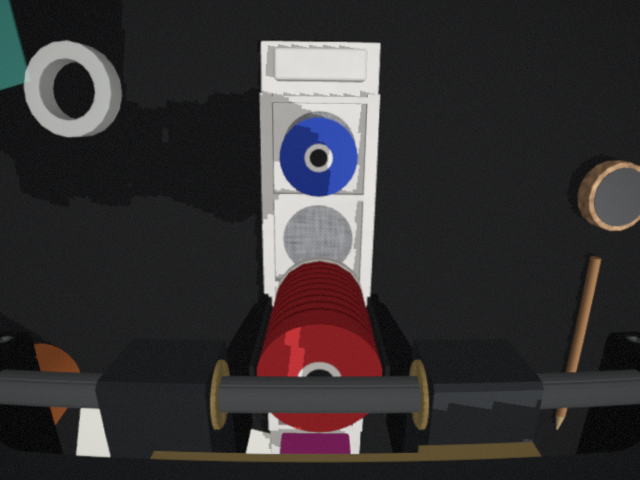

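The red spool is held above the second compartment. The wrist picture shows that disc at about (318,237) with blue standing beyond it at (318,157), the same view as for the first placing.

Request:
drive_tool([
  [[3,-0.03,0,0],[6,-0.03,0,0],[8.5,-0.03,0,0],[10,-0.03,0,0],[10.6,-0.03,0,0],[10.9,-0.03,0,0],[11.1,-0.03,0,0],[11.1,-0.03,0,0]],
])

```text
time_s: 17.02
ee_pos: [507.4, -217.1, 44.8]
orientation: [0.706, -0.044, 0.706, 0.043]
force: [-0.6, -0.6, -0.8]
width: 41.6
```

Request:
drive_tool([
  [[0,0,0,0],[0,0,0,0],[0,0,0,0],[0,0,0,0],[0,0,0,0],[0,0,0,0],[0,0,0,0],[0,0,0,0]],
], gripper=0)

```text
time_s: 18.02
ee_pos: [507.3, -217.0, 44.4]
orientation: [0.706, -0.044, 0.706, 0.044]
force: [0.1, -0.6, 0.2]
width: 94.9
```

Request:
drive_tool([
  [[-2,0,0,0],[-5,0,0,0],[-8,0,0,0],[-10.5,0,0,0],[-10.5,0,0,0]],
], gripper=0)

```text
time_s: 18.65
ee_pos: [507.8, -217.3, 150.9]
orientation: [0.707, -0.044, 0.705, 0.043]
force: [0.4, -0.6, -1.2]
width: 94.9
```

```bash
python3 look.py 506.6 -216.8 43.8 97.04 0 wrist7; python3 -c "
from h import *
plan(594.4,156.2,150,77.2)"
```

```text
4174 ((507.1887512207031, -218.236083984375), 21.950462341308594)
at [ 507.3 -217.   149.7] yaw 97.06 tilt 0.07 w 94.7 j6 -2.22 t 18.7 -> cm [10.59  0.04 -0.08] twist 0.0
at [ 507.3 -217.   149.7] yaw 97.06 tilt 0.07 w 94.7 j6 -2.22 t 18.7 -> cm [-0.04 35.97 13.23] twist 0.347
```

Request:
drive_tool([
  [[0,3,1.1,0.03],[0,7,2.6,0.06],[0,11,4.0,0.1],[0,15,5.5,0.14],[0,19,7.0,0.18],[0,23,8.5,0.22],[0,27,9.9,0.26],[0,30.5,11.2,0.3],[0,33.5,12.3,0.33],[0,35.3,13.0,0.345],[0,35.9,13.2,0.347],[0,35.9,13.2,0.347]],
])

```text
time_s: 20.2
ee_pos: [593.8, 155.3, 148.6]
orientation: [0.702, 0.079, 0.703, -0.079]
force: [-0.4, -0.8, 0.3]
width: 94.9
```

```bash
python3 look.py 594.4 156.2 45 77 0 wrist8
```

```text
4330 ((593.7388305664062, 155.95773315429688), 21.730562210083008)
at [593.8 154.9 148.8] yaw 77.18 tilt 0.06 w 95.2 j6 -1.2 t 20.25 -> cm [10.38  0.14  0.04] twist 0.003
```

View pics/wrist8.png

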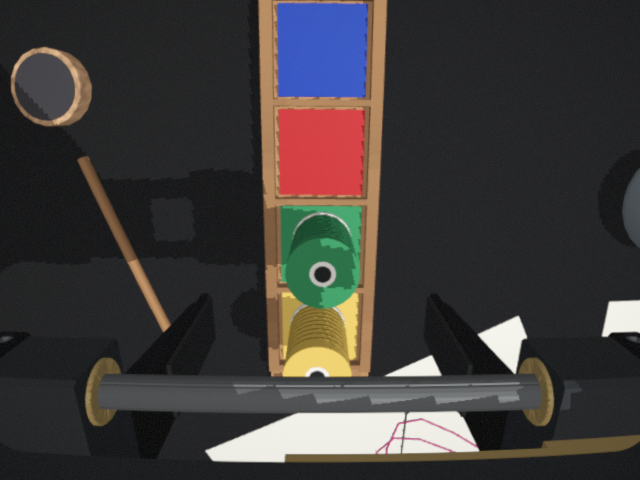

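Green's top centre is at (322,274), i.e. world (593.7,156). The blue and red cards lie empty.

Request:
drive_tool([
  [[2.6,0.1,0,0],[5.2,0.1,0,0],[7.8,0.1,0,0],[9.2,0.1,0,0],[10.4,0.1,0,0],[10.4,0.1,0,0]],
])

```text
time_s: 21.0
ee_pos: [594.2, 156.2, 45.1]
orientation: [0.702, 0.079, 0.703, -0.079]
force: [-0.6, -0.5, -0.6]
width: 95.0
```

Request:
drive_tool([
  [[0,0,0,0],[0,0,0,0],[0,0,0,0],[0,0,0,0],[0,0,0,0],[0,0,0,0],[0,0,0,0],[0,0,0,0]],
], gripper=1)

```text
time_s: 22.0
ee_pos: [594.4, 156.5, 45.5]
orientation: [0.703, 0.079, 0.703, -0.079]
force: [0.2, -0.4, 0.8]
width: 41.5
```

Request:
drive_tool([
  [[-1,0,0,0],[-3,0,0,0],[-6,0,0,0],[-9,0,0,0],[-11,0,0,0],[-11,0,0,0],[-11,0,0,0]],
], gripper=1)

```text
time_s: 22.88
ee_pos: [594.0, 156.4, 154.9]
orientation: [0.702, 0.079, 0.703, -0.079]
force: [0.2, 0.2, -0.1]
width: 41.6
```

```bash
python3 -c "
from h import *
plan(571.3,-209,154,97.04)"
```

```text
at [594.  156.4 154.9] yaw 77.18 tilt 0.04 w 41.6 j6 -1.2 t 22.875 -> cm [  0.1  -36.13   5.9 ] twist -0.347
```

Request:
drive_tool([
  [[0,-3,0.5,-0.03],[0,-7,1.1,-0.06],[0,-11,1.8,-0.1],[0,-15,2.5,-0.14],[0,-19,3.1,-0.18],[0,-23,3.8,-0.22],[0,-27,4.4,-0.26],[0,-30.5,5.0,-0.3],[0,-33.5,5.5,-0.33],[0,-35.3,5.8,-0.345],[0,-36.1,5.9,-0.347],[0,-36.1,5.9,-0.347]],
])

```text
time_s: 24.38
ee_pos: [571.5, -208.6, 154.8]
orientation: [0.705, -0.043, 0.706, 0.043]
force: [0.2, -0.3, -0.5]
width: 41.7
```

```bash
python3 look.py 571.3 -209 43.8 97.04 0 wrist9
```

```text
0 None
at [ 571.6 -208.1  155. ] yaw 97.04 tilt 0.05 w 41.2 j6 -2.15 t 24.425 -> cm [11.12 -0.09 -0.03] twist -0.0
```

View pics/wrist9.png

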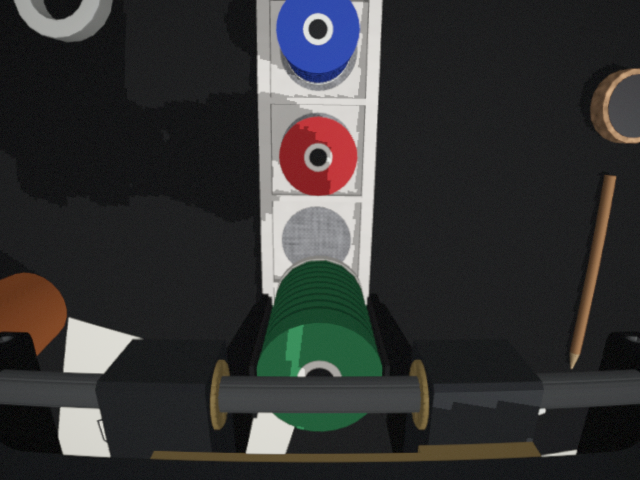

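Green is held over the third compartment, with its disc at about (316,238). Red and blue stand in order beyond it at (318,157) and (318,29).

Request:
drive_tool([
  [[3,-0.08,0,0],[6,-0.08,0,0],[8.5,-0.08,0,0],[10,-0.08,0,0],[10.6,-0.08,0,0],[10.9,-0.08,0,0],[11.1,-0.08,0,0],[11.1,-0.08,0,0]],
])

```text
time_s: 25.42
ee_pos: [572.0, -209.5, 44.9]
orientation: [0.706, -0.044, 0.706, 0.043]
force: [0.1, 0.0, -1.3]
width: 41.8
```

Request:
drive_tool([
  [[0,0,0,0],[0,0,0,0],[0,0,0,0],[0,0,0,0],[0,0,0,0],[0,0,0,0],[0,0,0,0],[0,0,0,0]],
], gripper=0)

```text
time_s: 26.42
ee_pos: [571.8, -209.4, 44.4]
orientation: [0.706, -0.044, 0.706, 0.044]
force: [-0.1, -0.2, 1.1]
width: 94.9
```

Request:
drive_tool([
  [[-2,0,0,0],[-5,0,0,0],[-8,0,0,0],[-10.5,0,0,0],[-10.5,0,0,0]],
], gripper=0)

```text
time_s: 27.05
ee_pos: [572.4, -209.7, 151.0]
orientation: [0.707, -0.044, 0.705, 0.043]
force: [0.8, 0.1, 0.8]
width: 94.9
```

```bash
python3 look.py 571.3 -209 43.8 97.04 0 wrist10; python3 -c "
from h import *
plan(659,140,150,77.2)"
```

```text
4174 ((571.2286376953125, -210.70071411132812), 21.82157325744629)
at [ 571.9 -209.4  149.7] yaw 97.06 tilt 0.07 w 95.0 j6 -2.15 t 27.1 -> cm [10.59  0.06 -0.07] twist 0.0
at [ 571.9 -209.4  149.7] yaw 97.06 tilt 0.07 w 95.0 j6 -2.15 t 27.1 -> cm [-0.04 33.61 12.94] twist 0.347
```

Request:
drive_tool([
  [[0,3,1.1,0.03],[0,7,2.6,0.06],[0,11,4.1,0.1],[0,15,5.7,0.14],[0,19,7.2,0.18],[0,23,8.8,0.22],[0,26.5,10.2,0.26],[0,29.5,11.3,0.3],[0,32,12.3,0.33],[0,33.2,12.8,0.345],[0,33.6,12.95,0.347],[0,33.6,12.95,0.347]],
])

```text
time_s: 28.6
ee_pos: [658.9, 139.4, 149.0]
orientation: [0.702, 0.079, 0.703, -0.079]
force: [0.4, 0.1, 0.8]
width: 95.4
```

```bash
python3 look.py 659 140 45 77 0 wrist11
```

```text
4297 ((659.4185180664062, 137.76026916503906), 21.80062484741211)
at [658.9 139.2 149.2] yaw 77.16 tilt 0.02 w 94.5 j6 -1.24 t 28.65 -> cm [ 1.042e+01  8.000e-02 -1.000e-02] twist 0.003
```

View pics/wrist11.png

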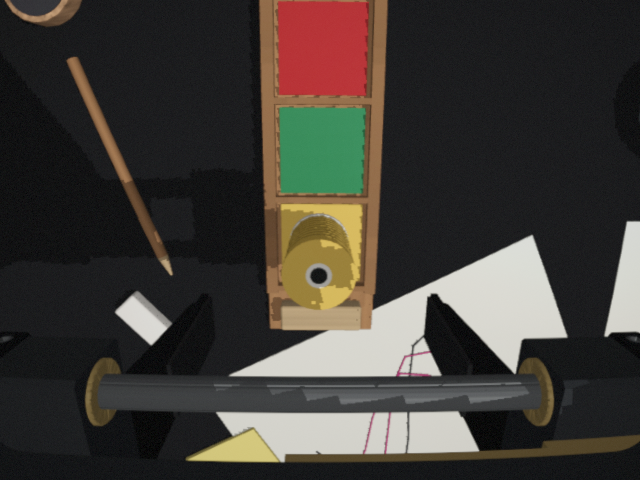

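Yellow's top centre is at (318,275), i.e. world (659.4,137.8).

Request:
drive_tool([
  [[2.6,-0.13,0.08,0],[5.2,-0.13,0.08,0],[7.8,-0.13,0.08,0],[9.2,-0.13,0.08,0],[10.4,-0.13,0.08,0],[10.4,-0.13,0.08,0]],
])

```text
time_s: 29.4
ee_pos: [659.5, 138.3, 45.1]
orientation: [0.702, 0.079, 0.703, -0.079]
force: [-0.2, -0.6, -0.7]
width: 95.1
```

Request:
drive_tool([
  [[0,0,0,0],[0,0,0,0],[0,0,0,0],[0,0,0,0],[0,0,0,0],[0,0,0,0],[0,0,0,0],[0,0,0,0]],
], gripper=1)

```text
time_s: 30.4
ee_pos: [659.6, 138.5, 45.4]
orientation: [0.703, 0.079, 0.703, -0.079]
force: [-0.8, 0.0, 0.8]
width: 41.4
```

Request:
drive_tool([
  [[-1,0,0,0],[-3,0,0,0],[-6,0,0,0],[-9,0,0,0],[-11,0,0,0],[-11,0,0,0],[-11,0,0,0]],
], gripper=1)

```text
time_s: 31.28
ee_pos: [659.2, 138.5, 155.3]
orientation: [0.703, 0.079, 0.703, -0.079]
force: [-0.0, 0.9, -1.4]
width: 42.1
```

```bash
python3 -c "
from h import *
plan(636,-200.8,154,97.04)"
```

```text
at [659.2 138.5 155.3] yaw 77.18 tilt 0.02 w 42.1 j6 -1.24 t 31.275 -> cm [  0.13 -33.6    5.26] twist -0.347
```

Request:
drive_tool([
  [[0,-3,0.5,-0.03],[0,-7,1.1,-0.06],[0,-11,1.7,-0.1],[0,-15,2.3,-0.14],[0,-19,3.0,-0.18],[0,-23,3.6,-0.22],[0,-26.5,4.1,-0.26],[0,-29.5,4.6,-0.3],[0,-32,5.0,-0.33],[0,-33.2,5.2,-0.345],[0,-33.6,5.25,-0.347],[0,-33.6,5.25,-0.347]],
])

```text
time_s: 32.78
ee_pos: [636.2, -200.2, 155.2]
orientation: [0.706, -0.043, 0.706, 0.044]
force: [-0.6, 1.0, -0.5]
width: 41.7
```

```bash
python3 look.py 636 -200.8 43.8 97.04 0 wrist12
```

```text
0 None
at [ 636.2 -200.   155.3] yaw 97.08 tilt 0.02 w 41.4 j6 -2.1 t 32.825 -> cm [11.15 -0.08 -0.03] twist 0.001
```

View pics/wrist12.png

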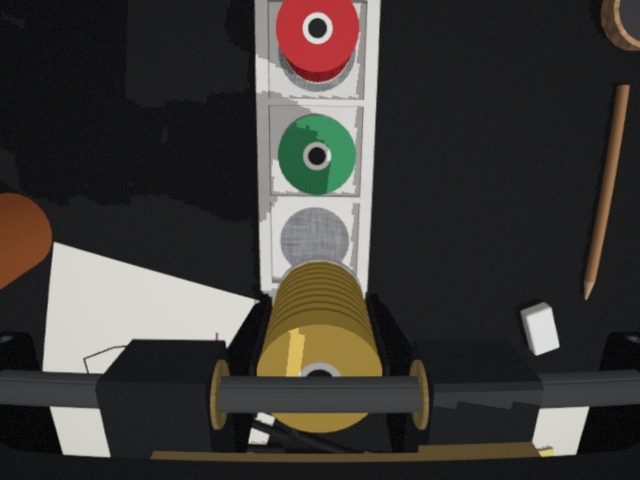

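```bash
python3 -c "
from h import *
print(onplane([[314.5,238.5]],cal('wrist'),6))"
```

```text
[[ 637.6814174  -204.74162538    6.        ]]
```

Disc 4 reads (637.7,-204.7) from the wrist camera against (636,-201) from the scene camera. Aiming between the two is well within tolerance.

Request:
drive_tool([
  [[3,-0.28,0,0],[6,-0.28,0,0],[8.5,-0.28,0,0],[10,-0.28,0,0],[10.6,-0.28,0,0],[10.9,-0.28,0,0],[11.1,-0.28,0,0],[11.1,-0.28,0,0]],
])

```text
time_s: 33.83
ee_pos: [636.7, -203.6, 44.9]
orientation: [0.706, -0.044, 0.706, 0.043]
force: [0.1, -0.1, -1.2]
width: 41.4
```

Request:
drive_tool([
  [[0,0,0,0],[0,0,0,0],[0,0,0,0],[0,0,0,0],[0,0,0,0],[0,0,0,0],[0,0,0,0],[0,0,0,0]],
], gripper=0)

```text
time_s: 34.83
ee_pos: [636.5, -203.5, 44.5]
orientation: [0.706, -0.044, 0.706, 0.044]
force: [-1.4, -0.1, 0.3]
width: 95.0
```

Request:
drive_tool([
  [[-2,0,0,0],[-5,0,0,0],[-8,0,0,0],[-11,0,0,0],[-14,0,0,0],[-15,3,0,0],[-15,7,0,0],[-15,12,0,0],[-15,17,0,0],[-15,20,0,0],[-15,20,0,0]],
], gripper=0)

```text
time_s: 36.2
ee_pos: [611.8, -3.3, 196.0]
orientation: [0.706, -0.045, 0.705, 0.044]
force: [0.7, -1.0, -0.2]
width: 94.9
```

```bash
python3 - <<'E'
from h import *
w=np.array([[441.7,-225],[506.6,-216.7],[571.4,-209.3],[636,-201]])
for n in ['scene','side']:
    C=cal(n);p,d=vision.read_camera(n); cv2.imwrite(f'pics/{n}13.png',p[:,:,::-1]); P=cloud(d,C)
    for c in w:
        m=(P[...,2]>72)&(P[...,2]<86)&(np.hypot(P[...,0]-c[0],P[...,1]-c[1])<32)
        T=P[m]; print(n,len(T),T.mean(0).round(1) if len(T) else '',cv2.minEnclosingCircle(T[:,:2].astype('float32')) if len(T) else '')
print(telemetry.get_obs()['ee_pos'])
E
```

```text
scene 415 [ 443.4 -223.8   76.5] ((442.7042541503906, -223.2999725341797), 22.839448928833008)
scene 450 [ 508.1 -215.4   76.2] ((506.6278076171875, -215.99417114257812), 22.35196876525879)
scene 490 [ 571.6 -208.    76.5] ((569.9786987304688, -208.92181396484375), 22.561504364013672)
scene 563 [ 636.5 -201.9   76.6] ((635.3984985351562, -202.32138061523438), 22.47314453125)
side 217 [ 440.9 -222.6   74.8] ((442.34075927734375, -224.19659423828125), 23.25925064086914)
side 215 [ 504.9 -214.4   74.7] ((505.9479064941406, -217.0281219482422), 22.699893951416016)
side 211 [ 568.3 -206.9   74.7] ((567.6702270507812, -209.0216827392578), 22.96988868713379)
side 197 [ 634.1 -201.2   74.8] ((635.0748901367188, -203.57041931152344), 22.74356460571289)
[612.17628847  -5.38906121 195.46005192]
```

View pics/scene13.png

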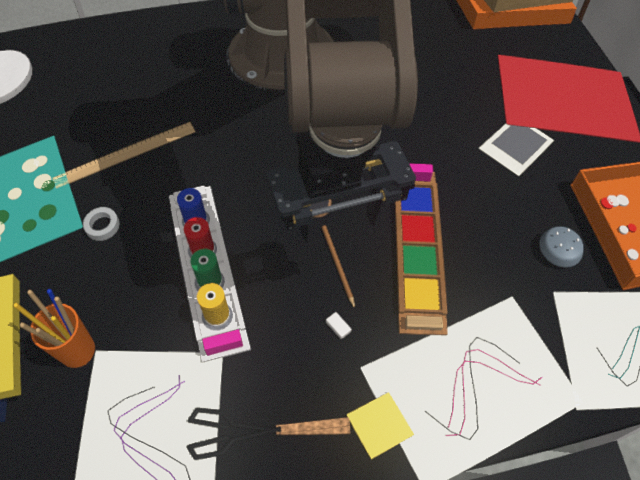

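View pics/side13.png

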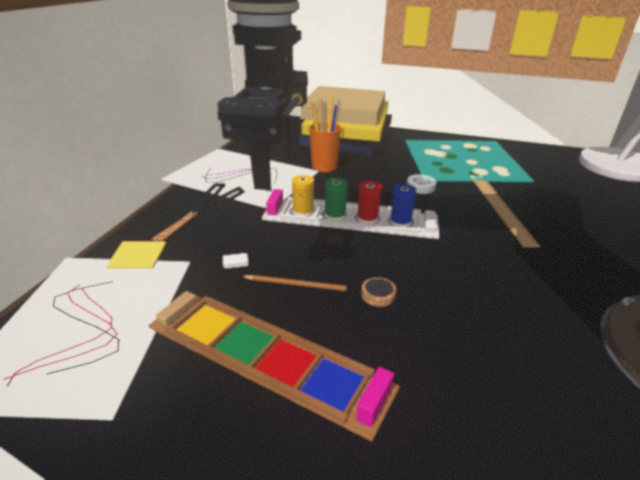

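Both views show the four spools upright and near the disc centres. From pink outward the order is yellow, green, red, blue. The arm is clear, so I'm handing in.

```bash
python3 -c "
from rig import finish_job
print(finish_job())"
```

```text
the job is handed in; nothing more can be done
None
```

All four spools are now in the white rack in reversed order, and I handed the job in at about 36 s of the 134 s allowed. The hand-in gives no verdict, so the result below rests on my own last checks.

- **Order:** from the wooden rack's pink block the old order was blue, red, green, yellow. From the white rack's pink block it is now yellow, green, red, blue.
- **Position:** in the last scene and side pictures every spool is upright on its floor. Their tops read 75–77 mm above the table, where 76 mm is expected. Each is within about 4 mm of its compartment's centre, and the limits are 13 mm across the row and 14 mm along it.
- **Clearance:** the gripper was clear of everything. Wrist force readings between moves stayed under about 2 N.
- **Disagreement:** the cameras differed by about 4 mm on the compartment next to the white rack's pink block. I aimed the yellow spool between the two readings, well inside the limits.

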